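# Seat a two-part lid on a café tin and lift off the cover alone

### The arm

A 6-joint arm with a two-finger parallel gripper is mounted at the origin on the work surface. World frame = base frame: x ahead of the robot, y to its left, z up, the work surface at z = 0. Lengths are in m, angles in rad, forces in N, time in s.
With the tool pointing down it reaches from about 0.375 to 0.925 m from the base axis. Payload 5.7 kg.
Tool frame: the origin (TCP) lies on the centre line of the jaws, within the pads' length; the fingertips stand 11 mm ahead of it and the grasp point (between the pads) lies 8 mm behind it; y points along the fingers, z is the direction in which the jaws open and shut, and the axes are right-handed (so a half turn about y gives the same grasp; the last joint's range is limited). The gripper opens to 85 mm and grips with 20 to 120 N. Pads are 22 mm wide; open, the fingers measure 114 mm over their backs; the gripper's body (76 mm by 85 mm) begins 54 mm behind the grasp point. The pads swing forward as they close: fully open they stand 13 mm farther back than shut.
Start: joints at [-1.311, 0.359, 1.51, -0, 1.272, -0.115], TCP at [0.22, -0.558, 0.242] pointing down, gripper open.
Joint ranges: [-2.97, 2.97], [-1.01, 2.36], [0.21, 2.38], [-0.96, 4.11], [0.2, 2.71], [-2.98, 2.98]. Speed limits (rad/s): [2.39, 2.39, 3.14, 3.14, 3.14, 3.14].

### API

Orientations are given as [roll, pitch, yaw] about the fixed x, y, z axes, in that order (R = Rz(yaw) Ry(pitch) Rx(roll)).
In Python, from workcell import * gives the robot as it stands.
- The arm moves only by the tool move_arm, never from a script. Its arguments are lists of equal length, an entry for each row: "offset": the shift along the tool's x, y, z in cm, a list of three; "angular": the turn, a rotation vector about the tool's x, y, z in degrees, a list of three; "fingers": the closure, from 0 (fully open) to 1 (shut). A call has 1 to 8 rows; each row is the pose to reach, as a shift and turn from the pose commanded when the call began, along the tool's axes at that moment; what a row does not reach only later rows make up. A row lasts 1/12 s, in which the tool goes at most 41.7 mm and 7.16 degrees, less where a joint would pass 70% of its speed; a pose out of reach is approached as far as the arm can. A call with a gripper value outside its range is refused whole. The fingers move at their own pace and stop on an object; "newtons" is the grip in N (left out, the last holds). Time passes only in rows, so rows that repeat a pose let the fingers close. It gives the time, the measured TCP pose, the force and the opening at its end, in the units of the state.
- sense(): the state, without advancing time (a new reading comes with each control period).
- read_camera(name): name is "side" or "top" or "wrist"; returns a dict with "image" (400x640x3 uint8, red, green, blue), "range_z" (400x640 float32, m along the optical axis (not along the pixel's ray), 0 where there is no reading), "intrinsics" (3x3 intrinsics, pixels), "D" ([k1, k2, p1, p2, k3] as OpenCV has them; the pictures are not rectified), "T" (4x4, takes a point from camera to world coordinates); the wrist camera has in their place "mount" (4x4, takes a point from camera to tool coordinates, whose origin is the TCP and whose axes are the tool frame's). Camera axes: x right, y up, looking along -z (the intrinsics and any distortion apply to the point x, -y, -z); pixel columns grow to the right and rows downward; lengths in m; the calibration is good to about 2 mm. A picture is of the moment at which its call begins: read the wrist's pose just before it.
- job_done(): hands the job in, once; it reports no verdict.
The state is a dict: "time": time; "q": joint angles; "joint_vel": joint speeds; "joint_torque": joint torques, N m; "tool_pos": TCP position; "eef_rot": TCP orientation; "contact_force": force on the tool from outside, world axes, zero at the start; "wrist_torque": the same for the moment, N m; "opening": finger opening in m.
Only numpy, scipy, OpenCV 4.12 (cv2) and the standard library are available. Lean on these libraries where they do the work, as an engineer would, in place of code of your own. Each camera call takes 0.05 s, during which the arm holds its last target.

### The job

Close the steel storage tin with its two-part lid: pick up the two nested lids together by the inner lid's knob, lower them gently onto the tin until the inner lid sits fully home in the mouth with the cover still on it, and let go. Then, to show that the inner lid has seated, take the cover alone by its square collar and lift it off until all of it is well clear above the knob, leaving the inner lid home in the tin; finish while holding the cover up level in the gripper. Do not shift or tip the tin, and leave the other things on the table where they are.

Things in the scene. Friction and masses are not known exactly. Their poses are not given: they have to be found in the camera images.
- tin: Open round steel tin standing upright, loose, about 0.6 kg, 96 mm outside diameter, 90 mm inside, 75 mm high. Origin: centre of its underside, z up; the rim is at z = 75 mm.
- trivet: Round cork mat fixed to the table, 124 mm diameter, 6 mm thick, on which the nested lids wait. Origin: centre of its underside.
- inner_lid: Aluminium inner lid, loose, 0.2 kg. Origin: centre of its underside, z up. Plug 84 mm across, tapered to 72 mm at the foot, z 0 to 14 mm, enters the tin with 3 mm play all round; flange 96 mm across, z 14 to 19 mm, rests on the rim (origin then 61 mm above the tin's); round knob 22 mm across on the axis, z 19 to 81 mm, 34 mm of it above the cover's collar. It lifts the cover with it.
- cover: Steel cover, 0.22 kg, laid loose over the inner lid, its knob through a 30 mm hole. Origin: on the axis, underside of the plate, z up; nested: 19 mm above the inner lid's. Plate 118 mm across, z 0 to 4 mm; skirt inside 112 mm, down to z -11 mm, passes loosely round the tin; square collar round the hole, 44 mm outside, 34 inside, z 4 to 28 mm, faces square to x and y: grip here.
- cup: White coffee mug with a handle towards its +y, 64 mm in diameter, 58 mm high, a bystander. Origin: centre of its underside.
- tumbler: Clear drinking glass, 72 mm in diameter, 95 mm high, a bystander. Origin: centre of its underside.
- plate: White plate, 150 mm in diameter, 18 mm high, a bystander. Origin: centre of its underside.
- napkin_box: Dark steel napkin box, 90 by 120 by 78 mm high, a bystander. Origin: centre of its underside.
Not all that is in view belongs to the job. What is shaped like the cover but pink or yellow is not meant. What is shaped like the tin but blue is not meant.

How it is judged:
On the way, in this order (a step that is already met when the one before it is completed fails the run):
1. the two lids, still nested, are held by the knob and lifted together off the mat (height (world z) of inner_lid above 0.045 m and z of cover in the frame of inner_lid below 0.023 m and horizontal distance between cover and inner_lid below 0.012 m and contact force between the fingers and inner_lid above 0.5 N), for 0.2 s.
2. the inner lid sits fully home in the tin with the cover on it, and the knob has been let go (z of inner_lid in the frame of tin between 0.058 and 0.0635 m and horizontal distance between inner_lid and tin below 0.007 m and angle between the z axis of inner_lid and the z axis of tin, either way round below 0.06 rad and z of cover in the frame of inner_lid below 0.023 m and horizontal distance between cover and inner_lid below 0.012 m and contact force between the fingers and inner_lid below 0.1 N and contact force between the fingers and cover below 0.1 N), for 0.2 s.
At the end, for the whole second after the job is handed in: Inner lid home in the tin (flange within 2.5 mm of the rim, level within 0.06 rad, within 7 mm of centre), untouched; tin upright; the cover held still in the fingers, level within 0.25 rad, at least 76 mm above its nested height, touching neither inner lid nor tin (z of inner_lid in the frame of tin between 0.058 and 0.0635 m and horizontal distance between inner_lid and tin below 0.007 m and angle between the z axis of inner_lid and the z axis of tin, either way round below 0.06 rad and linear speed of inner_lid below 0.02 m/s and contact force between each of the fingers, cover and inner_lid below 0.1 N and contact force between the fingers and cover above 0.5 N and z of cover in the frame of inner_lid above 0.095 m and angle between cover's own z axis and vertical below 0.25 rad and linear speed of cover below 0.03 m/s and contact force between cover and tin below 0.1 N and angle between tin's own z axis and vertical below 0.05 rad); the arm keeps its last pose, push and grip.
It fails at once if the cover came off the inner lid while the inner lid was not home in the tin (z of cover in the frame of inner_lid above 0.034 m and (z of inner_lid in the frame of tin above 0.066 m or horizontal distance between inner_lid and tin above 0.01 m)).
It fails at once if a lid was dropped ((linear speed of inner_lid above 0.35 m/s and contact force between the fingers and inner_lid below 0.1 N and contact force between the fingers and cover below 0.1 N) or (linear speed of cover above 0.35 m/s and contact force between the fingers and inner_lid below 0.1 N and contact force between the fingers and cover below 0.1 N)).
It fails at once if the tin was shifted by more than 30 mm or tipped (distance of tin from where it was at the start of the episode above 0.03 m or angle between tin's own z axis and vertical above 0.2 rad).
It fails at once if the cup, tumbler, plate or napkin box was moved by more than 20 mm or tipped (distance of any of cup, tumbler, plate, napkin_box from where it was at the start of the episode above 0.02 m or angle between any of cup, tumbler, plate, napkin_box's own z axis and vertical above 0.3 rad).
It also fails if it takes over 58 s, if anything falls off the work surface, if the arm or the gripper's body presses on something with over 40 N, if the wrist force passes 120 N, or if a joint passes its speed limit or range.

## Working session

There is one attempt and no reset: what is moved stays moved. The work goes in short steps, Python scripts to look and compute and a tool call to move; the robot and the scene stay as the last step left them, time stands still between calls to the robot, and variables do not carry over. Pictures are saved under pics/ and viewed, and the job is handed in when it is done.

Besides the shell and the picture viewer there is one more tool, called after ">>>" as name(argument=value, ...) on one line, values as JSON. move_arm: Moves the arm, as the interface text tells. Its arguments: {"type":"object","properties":{"offset":{"type":"array","items":{"type":"array","items":{"type":"number"}}},"angular":{"type":"array","items":{"type":"array","items":{"type":"number"}}},"fingers":{"type":"array","items":{"type":"number"}},"newtons":{"type":"number"}},"required":["offset","angular","fingers"]}

```bash
mkdir -p pics; cat > h.py <<'E'
from workcell import *
import numpy as np, cv2
from scipy.spatial.transform import Rotation as R
def toolT(s=None):
    s=s or sense(); T=np.eye(4); T[:3,:3]=R.from_euler('xyz',s['eef_rot']).as_matrix(); T[:3,3]=s['tool_pos']; return T
def cam(n):
    s=sense(); c=read_camera(n)
    c['W']=toolT(s)@np.array(c['mount']) if n=='wrist' else np.array(c['T']); return c
def ray(c,uv):
    p=cv2.undistortPoints(np.array(uv,float).reshape(-1,1,2),np.array(c['intrinsics']),np.array(c['D'])).reshape(-1,2)
    d=np.c_[p[:,0],-p[:,1],-np.ones(len(p))]
    return c['W'][:3,3], d@c['W'][:3,:3].T
def plane(c,uv,z):
    o,d=ray(c,uv); return o+d*((z-o[2])/d[:,2])[:,None]
def pts(c,uv):
    uv=np.array(uv,int).reshape(-1,2); o,d=ray(c,uv); return o+d*c['range_z'][uv[:,1],uv[:,0]][:,None]
E
python3 - <<'E'
from h import *
print(sense())
for n in('side','top','wrist'):
    c=cam(n); cv2.imwrite(f'pics/{n}0.png',c['image'][:,:,::-1]); print(n,c['W'].round(3).tolist(),np.array(c['intrinsics']).tolist(),c['D'])
    np.savez(f'{n}0.npz',**{k:np.array(c[k]) for k in('image','range_z','intrinsics','D','W')})
E
```

```text
{'time': 0.0, 'q': array([-1.31111476e+00,  3.59542599e-01,  1.51142554e+00,  1.58144298e-05,
        1.27248304e+00, -1.15093584e-01]), 'joint_vel': array([ 4.89540452e-06, -1.90627267e-03,  1.74837528e-03, -6.12235422e-06,
       -9.49931952e-04, -8.42038189e-04]), 'joint_torque': array([ 6.35073393e-04, -5.27603459e+01, -2.78622437e+01,  2.04812309e-04,
        1.31621820e-02,  4.37972048e-06]), 'tool_pos': array([ 0.21947182, -0.55772205,  0.24143379]), 'eef_rot': array([-1.57264082e+00,  2.28439593e-04, -2.76682237e+00]), 'contact_force': array([0.45878244, 0.05216366, 0.12262832]), 'wrist_torque': array([0.00435475, 0.00923937, 0.01876959]), 'opening': 0.08558137712872438}
side [[-0.982, 0.113, -0.151, 0.302], [-0.189, -0.613, 0.768, 1.146], [-0.006, 0.782, 0.623, 1.026], [0.0, 0.0, 0.0, 1.0]] [[496.72434176281496, 0.0, 316.4955525646757], [0.0, 496.72434176281496, 190.94260599881167], [0.0, 0.0, 1.0]] [-0.15739037  0.          0.          0.          0.        ]
top [[0.021, 0.996, -0.084, 0.451], [-1.0, 0.021, -0.002, -0.047], [-0.0, 0.084, 0.996, 1.047], [0.0, 0.0, 0.0, 1.0]] [[390.9337048893545, 0.0, 325.2907271759377], [0.0, 390.9337048893545, 205.36803946564717], [0.0, 0.0, 1.0]] [-0.06457878  0.          0.          0.          0.        ]
wrist [[0.366, 0.891, 0.269, 0.288], [-0.931, 0.351, 0.105, -0.531], [-0.001, -0.289, 0.957, 0.373], [0.0, 0.0, 0.0, 1.0]] [[354.57729364016325, 0.0, 317.33834955873584], [0.0, 354.57729364016325, 200.43160722497134], [0.0, 0.0, 1.0]] [0.02369089 0.         0.         0.         0.        ]
```

View pics/side0.png

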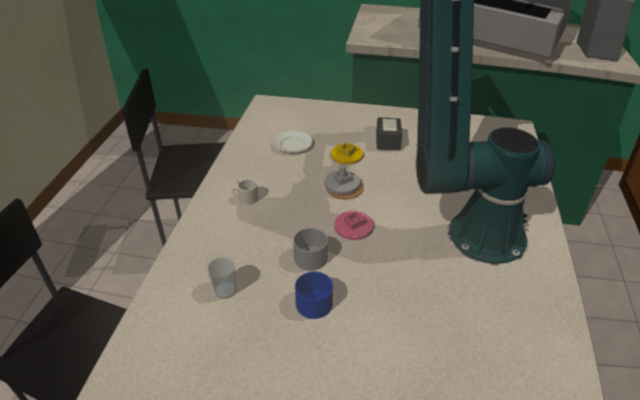

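View pics/top0.png

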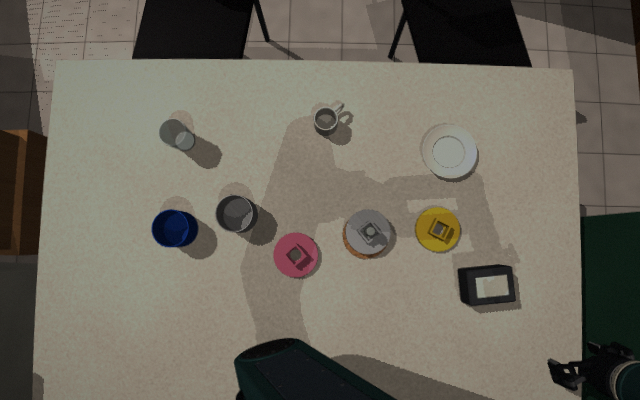

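View pics/wrist0.png

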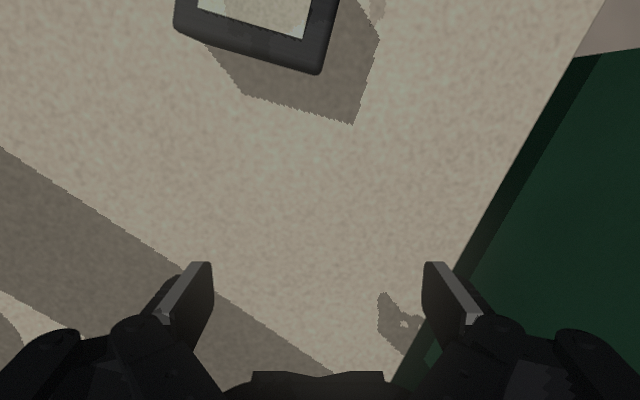

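The top view shows the grey cover with its knob on the trivet at about (370,232), and the grey tin at (237,214). The pink cover at (297,255), yellow cover at (438,230) and blue tin at (174,229) are not part of the job. Next I measure from the top and side views.

```bash
python3 - <<'E'
from h import *
def ld(n):
    d=np.load(f'{n}0.npz'); return {k:d[k] for k in d}
for n,bx in (('top',{'lid':(335,200,402,265),'tin':(210,188,264,242),'yel':(410,200,466,256),'pink':(268,228,325,284),'cup':(308,95,355,142),'glass':(155,115,200,155),'box':(455,260,520,310),'plate':(418,120,482,184)}),('side',{'lid':(322,160,366,200),'tin':(290,228,332,272)})):
    c=ld(n)
    im=c['image'][:,:,::-1]
    for k,(a,b,e,f) in bx.items():
        u,v=np.meshgrid(np.arange(a,e),np.arange(b,f)); P=pts(c,np.c_[u.ravel(),v.ravel()])
        for lo,hi in ((.012,.03),(.03,.06),(.06,.07),(.07,.082),(.082,.1)):
            m=(P[:,2]>lo)&(P[:,2]<hi); Q=P[m]
            if m.sum()>12:
                (cx,cy),r=cv2.minEnclosingCircle(Q[:,:2].astype(np.float32)); print(n,k,lo,m.sum(),'mec',round(cx,3),round(cy,3),round(r,3),'med',np.median(Q,0).round(3))
        if k in('lid','tin'): cv2.imwrite(f'pics/{n}_{k}.png',cv2.resize(im[b:f,a:e],None,fx=8,fy=8,interpolation=cv2.INTER_CUBIC))
E
```

```text
top lid 0.012 1048 mec 0.468 -0.158 0.062 med [ 0.471 -0.156  0.028]
top lid 0.03 488 mec 0.471 -0.157 0.059 med [ 0.469 -0.154  0.032]
top lid 0.082 61 mec 0.471 -0.157 0.011 med [ 0.471 -0.156  0.086]
top tin 0.012 105 mec 0.509 0.183 0.048 med [0.511 0.207 0.021]
top tin 0.03 206 mec 0.508 0.184 0.048 med [0.511 0.207 0.045]
top tin 0.06 67 mec 0.509 0.183 0.048 med [0.51  0.205 0.065]
top tin 0.07 171 mec 0.509 0.185 0.049 med [0.505 0.189 0.074]
top yel 0.012 1217 mec 0.48 -0.343 0.06 med [ 0.48  -0.34   0.015]
top yel 0.03 157 mec 0.481 -0.344 0.03 med [ 0.481 -0.346  0.038]
top pink 0.012 1244 mec 0.406 0.031 0.059 med [0.407 0.031 0.015]
top pink 0.03 132 mec 0.408 0.031 0.03 med [0.406 0.032 0.039]
top cup 0.012 108 mec 0.773 -0.052 0.048 med [ 0.78  -0.046  0.021]
top cup 0.03 273 mec 0.774 -0.054 0.05 med [ 0.778 -0.048  0.051]
top cup 0.06 13 mec 0.761 -0.04 0.031 med [ 0.763 -0.03   0.061]
top glass 0.012 113 mec 0.71 0.344 0.03 med [0.712 0.358 0.022]
top glass 0.03 223 mec 0.709 0.346 0.033 med [0.714 0.36  0.046]
top glass 0.06 84 mec 0.709 0.344 0.034 med [0.721 0.35
[... 372 characters left out ...]
62 0.072 med [ 0.342 -0.459  0.076]
top plate 0.012 871 mec 0.692 -0.376 0.075 med [ 0.697 -0.383  0.015]
side lid 0.012 344 mec 0.463 -0.198 0.103 med [ 0.467 -0.129  0.027]
side lid 0.03 361 mec 0.471 -0.153 0.059 med [ 0.469 -0.145  0.034]
side lid 0.06 20 mec 0.473 -0.151 0.011 med [ 0.472 -0.151  0.063]
side lid 0.07 21 mec 0.474 -0.153 0.012 med [ 0.472 -0.15   0.076]
side lid 0.082 28 mec 0.473 -0.156 0.012 med [ 0.472 -0.152  0.087]
side tin 0.012 270 mec 0.511 0.184 0.051 med [0.509 0.208 0.021]
side tin 0.03 484 mec 0.509 0.185 0.051 med [0.511 0.194 0.046]
side tin 0.06 186 mec 0.511 0.185 0.05 med [0.511 0.19  0.065]
side tin 0.07 163 mec 0.497 0.218 0.086 med [0.508 0.196 0.074]
```

```bash
python3 - <<'E'
import cv2,numpy as np
a=cv2.imread('pics/top_lid.png');b=cv2.imread('pics/top_tin.png')
f=lambda x:cv2.resize(x,(400,400))
c=cv2.imread('pics/side_lid.png');d=cv2.imread('pics/side_tin.png')
g=lambda x:cv2.resize(x,(400,int(400*x.shape[0]/x.shape[1])))[:200] if 0 else cv2.resize(x,(400,200))
cv2.imwrite('pics/m0.png',np.vstack([np.hstack([f(a),f(b)]),np.hstack([g(c),g(d)])]))
E
```

```text
(no output)
```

View pics/m0.png

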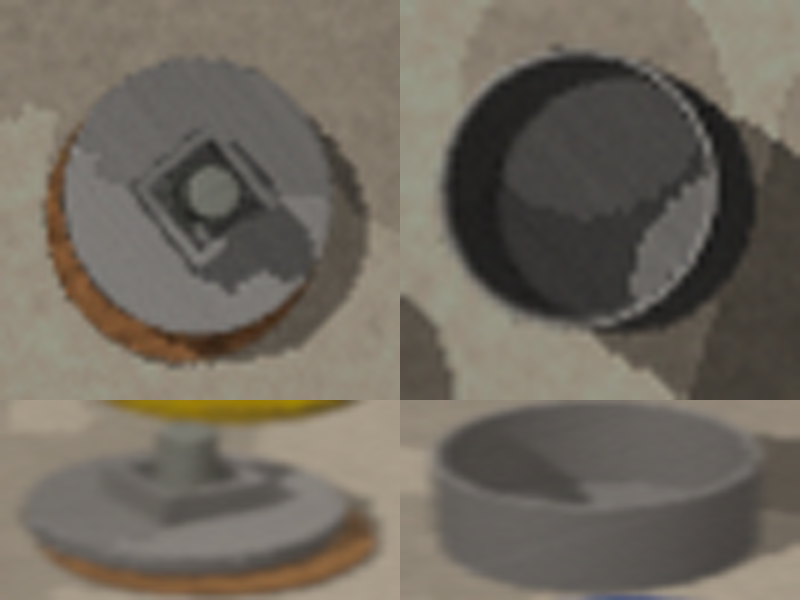

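The two views agree: knob at about (0.471,-0.156) with its top near 0.087, tin at (0.509,0.184) with its rim near 0.075. Collar yaw is about 41° mod 90. I'll move above the lids.

```bash
cat >> h.py <<'E'
def to(pos,yawdeg,Tc=None):
    T=toolT() if Tc is None else Tc
    G=R.from_euler('xyz',[-90,0,yawdeg],degrees=True).as_matrix()
    print('offset cm',(T[:3,:3].T@(np.array(pos)-T[:3,3])*100).round(2),'rotvec deg',np.degrees(R.from_matrix(T[:3,:3].T@G).as_rotvec()).round(2))
E
python3 -c "
from h import *
to([.471,-.156,.242],-139)"
```

```text
offset cm [-3.812e+01  1.000e-02 -2.819e+01] rotvec deg [  0.08 -19.53  -0.02]
```

>>> move_arm(offset=[[-2,0,-1.5],[-5,0,-3.7],[-8,0,-5.9],[-11,0,-8.1],[-14,0,-10.4],[-17,0,-12.6],[-19.5,0,-14.4],[-21,0,-15.5]], angular=[[0,-1,0],[0,-3,0],[0,-6,0],[0,-9,0],[0,-12,0],[0,-15,0],[0,-18,0],[0,-19.5,0]], fingers=[0,0,0,0,0,0,0,0])

```text
time: 0.82
tool_pos: [0.3592, -0.334, 0.2421]
eef_rot: [-1.572, 0.001, -2.422]
contact_force: [-0.5, -0.2, 0.7]
opening: 0.0855
```

```bash
python3 -c "
from h import *
to([.471,-.156,.242],-139)"
```

```text
offset cm [-20.14   0.04  -6.02] rotvec deg [ 0.08  0.21 -0.06]
```

>>> move_arm(offset=[[-2,0,-0.6],[-5,0,-1.5],[-8,0,-2.4],[-11,0,-3.3],[-14,0,-4.2],[-17,0,-5.1],[-19,0,-5.7],[-20.1,0,-6]], angular=[[0,0,0],[0,0,0],[0,0,0],[0,0,0],[0,0,0],[0,0,0],[0,0,0],[0,0,0]], fingers=[0,0,0,0,0,0,0,0])

```text
time: 1.48
tool_pos: [0.4715, -0.1578, 0.2422]
eef_rot: [-1.572, 0.001, -2.424]
contact_force: [-0.1, 0.9, 0.3]
opening: 0.0854
```

>>> move_arm(offset=[[0,0,0],[0,0,0],[0,0,0]], angular=[[0,0,0],[0,0,0],[0,0,0]], fingers=[0,0,0])

```text
time: 1.73
tool_pos: [0.4702, -0.161, 0.2422]
eef_rot: [-1.571, -0.001, -2.427]
contact_force: [-0.7, 0.3, -0.8]
opening: 0.0851
```

```bash
python3 - <<'E'
from h import *
print(sense()['tool_pos'],np.degrees(sense()['eef_rot']))
c=cam('wrist'); cv2.imwrite('pics/w1.png',c['image'][:,:,::-1])
np.savez('w1.npz',**{k:np.array(c[k]) for k in('image','range_z','intrinsics','D','W')})
E
```

```text
[ 0.47017725 -0.16095368  0.2421609 ] [-9.00107332e+01 -4.35245477e-02 -1.39045803e+02]
```

View pics/w1.png

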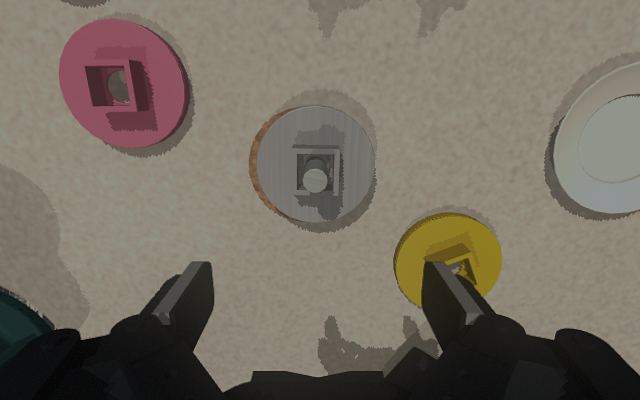

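The grey lids are centred in the wrist view: knob top at (315,180), collar about (295–340,147–193) and nearly square to the image. I'll measure the knob centre and collar angle.

```bash
cat >> h.py <<'E'
def ld(f):
    d=np.load(f); return {k:d[k] for k in d}
def lidmeas(c,box,bands):
    a,b,e,f=box
    u,v=np.meshgrid(np.arange(a,e),np.arange(b,f)); P=pts(c,np.c_[u.ravel(),v.ravel()])
    for n,(lo,hi) in bands.items():
        Q=P[(P[:,2]>lo)&(P[:,2]<hi)]
        if len(Q)<8: print(n,len(Q)); continue
        q=Q[:,:2]-Q[:,:2].mean(0)
        (cx,cy),(w,h),an=cv2.minAreaRect((q*1000).astype(np.float32)); (mx,my),r=cv2.minEnclosingCircle(q.astype(np.float32)*1000)
        m=Q[:,:2].mean(0)*1000
        print(n,len(Q),'rect',np.round([m[0]+cx,m[1]+cy,w,h,an],1),'circ',np.round([m[0]+mx,m[1]+my,r],1),'zmed',np.median(Q[:,2]).round(4))
E
python3 - <<'E'
from h import *
c=ld('w1.npz')
lidmeas(c,(240,95,385,230),dict(plate=(.022,.034),collar=(.048,.058),knob=(.08,.095)))
# triangulate knob top & collar corners by colour edges: knob top blob centre, wrist + top
w=c; t=ld('top0.npz')
g=cv2.resize(w['image'][130:210,275:355,::-1],None,fx=5,fy=5,interpolation=cv2.INTER_CUBIC)
g2=cv2.resize(t['image'][212:252,350:390,::-1],None,fx=10,fy=10,interpolation=cv2.INTER_CUBIC)
cv2.imwrite('pics/m1.png',np.hstack([g,g2]))
E
```

```text
plate 9003 rect [ 472.4 -156.6  116.7  116.6   56.3] circ [ 472.3 -156.8   58.8] zmed 0.0291
collar 967 rect [ 472.4 -156.9   44.4   43.6   39.9] circ [ 472.4 -156.9   30.9] zmed 0.053
knob 531 rect [ 472.5 -156.5   20.9   21.1   49.7] circ [ 472.5 -156.5   10.8] zmed 0.087
```

View pics/m1.png

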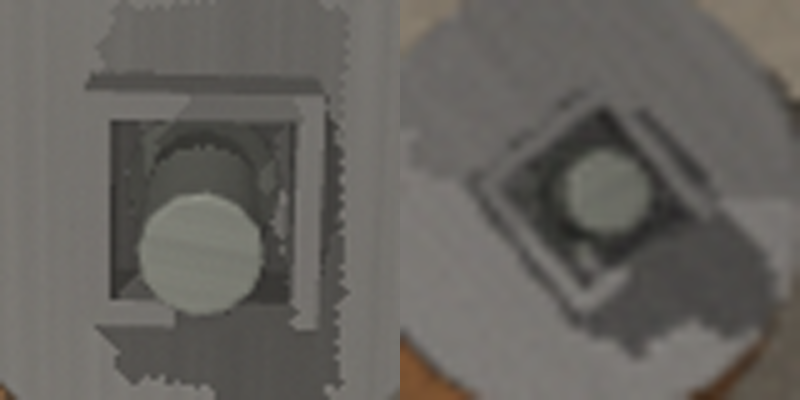

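Wrist crop: knob top centre (315.2,180.6). Top crop: knob top centre (370.7,231.0). I'll cross-check by triangulation and plan the descent.

```bash
python3 - <<'E'
from h import *
w=ld('w1.npz');t=ld('top0.npz')
o1,d1=ray(w,[315.2,180.6]);o2,d2=ray(t,[370.2,230.5]);d1=d1[0];d2=d2[0]
s=np.linalg.lstsq(np.c_[d1,-d2],o2-o1,rcond=None)[0]; print(o1+d1*s[0],o2+d2*s[1])
to([.4722,-.1565,.15],-140); to([.4722,-.1565,.070],-140)
E
```

```text
[ 0.47229965 -0.15709429  0.08563471] [ 0.47221831 -0.15667784  0.0855855 ]
offset cm [-0.46  9.22 -0.21] rotvec deg [0.02 0.92 0.04]
offset cm [-0.47 17.22 -0.21] rotvec deg [0.02 0.92 0.04]
```

>>> move_arm(offset=[[-0.2,1,-0.1],[-0.4,3,-0.2],[-0.5,5,-0.2],[-0.5,7,-0.2],[-0.5,8.5,-0.2],[-0.5,9.2,-0.2],[-0.5,9.2,-0.2],[-0.5,9.2,-0.2]], angular=[[0,0.9,0],[0,0.9,0],[0,0.9,0],[0,0.9,0],[0,0.9,0],[0,0.9,0],[0,0.9,0],[0,0.9,0]], fingers=[0.2,0.2,0.2,0.2,0.2,0.2,0.2,0.2])

```text
time: 2.45
tool_pos: [0.4729, -0.1557, 0.1501]
eef_rot: [-1.571, -0.0, -2.443]
contact_force: [-0.4, -0.6, 0.3]
opening: 0.0685
```

```bash
python3 - <<'E'
from h import *
print(sense()['joint_vel'].round(4))
to([.4722,-.1565,.070],-140)
E
```

```text
[ 0.0039 -0.02   -0.0197  0.0012  0.0024 -0.0027]
offset cm [0.11 8.01 0.02] rotvec deg [0.04 0.01 0.02]
```

>>> move_arm(offset=[[0.1,1,0],[0.1,2.5,0],[0.1,4,0],[0.1,5.5,0],[0.1,6.8,0],[0.1,7.6,0],[0.1,8,0],[0.1,8,0]], angular=[[0,0,0],[0,0,0],[0,0,0],[0,0,0],[0,0,0],[0,0,0],[0,0,0],[0,0,0]], fingers=[0.2,0.2,0.2,0.2,0.2,0.2,0.2,0.2])

```text
time: 3.12
tool_pos: [0.4723, -0.1559, 0.0699]
eef_rot: [-1.571, -0.0, -2.442]
contact_force: [-0.2, 0.3, 0.6]
opening: 0.0682
```

```bash
python3 - <<'E'
from h import *
to([.4722,-.1565,.070],-140)
c=cam('wrist'); cv2.imwrite('pics/w2.png',c['image'][:,:,::-1])
c=cam('side'); cv2.imwrite('pics/s2.png',cv2.resize(c['image'][120:240,260:420,::-1],None,fx=5,fy=5))
E
```

```text
offset cm [ 0.04 -0.01  0.04] rotvec deg [0.04 0.07 0.01]
```

View pics/w2.png

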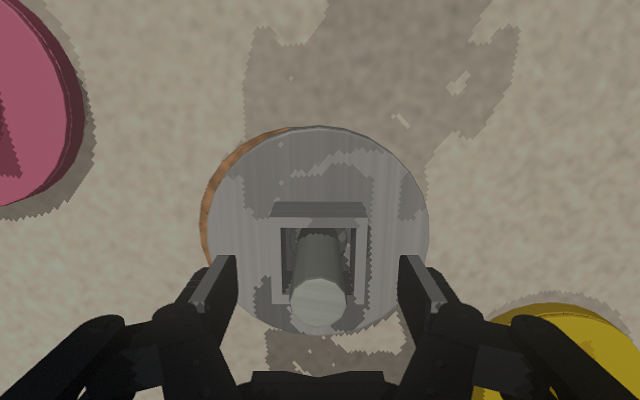

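View pics/s2.png

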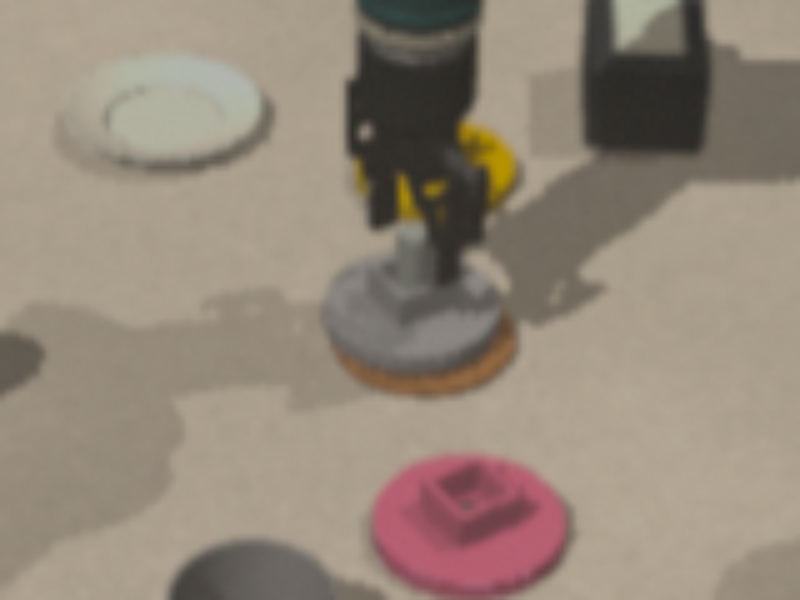

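The wrist view shows the knob (318,300) midway between the fingers (about 235 and 400). The side view shows the fingertips level with the knob's upper part, with the collar below them. Closing at 60 N.

>>> move_arm(offset=[[0,0,0],[0,0,0],[0,0,0],[0,0,0],[0,0,0],[0,0,0],[0,0,0],[0,0,0]], angular=[[0,0,0],[0,0,0],[0,0,0],[0,0,0],[0,0,0],[0,0,0],[0,0,0],[0,0,0]], fingers=[0.5,0.7,0.9,1,1,1,1,1], newtons=60)

```text
time: 3.88
tool_pos: [0.4726, -0.1559, 0.0709]
eef_rot: [-1.57, 0.0, -2.442]
contact_force: [-0.7, 0.3, 5.9]
opening: 0.0203
```

>>> move_arm(offset=[[0,-0.2,0],[0,-0.5,0],[0,-1,0],[0,-1.5,0],[0,-2,0],[0,-2,0],[0,-2,0]], angular=[[0,0,0],[0,0,0],[0,0,0],[0,0,0],[0,0,0],[0,0,0],[0,0,0]], fingers=[1,1,1,1,1,1,1])

```text
time: 4.47
tool_pos: [0.4728, -0.1561, 0.0908]
eef_rot: [-1.57, 0.0, -2.442]
contact_force: [0.3, 0.1, -3.9]
opening: 0.0204
```

```bash
python3 - <<'E'
from h import *
c=cam('wrist'); cv2.imwrite('pics/w3.png',c['image'][:,:,::-1])
c=cam('side'); cv2.imwrite('pics/s3.png',cv2.resize(c['image'][120:240,260:420,::-1],None,fx=5,fy=5))
E
```

```text
(no output)
```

View pics/w3.png

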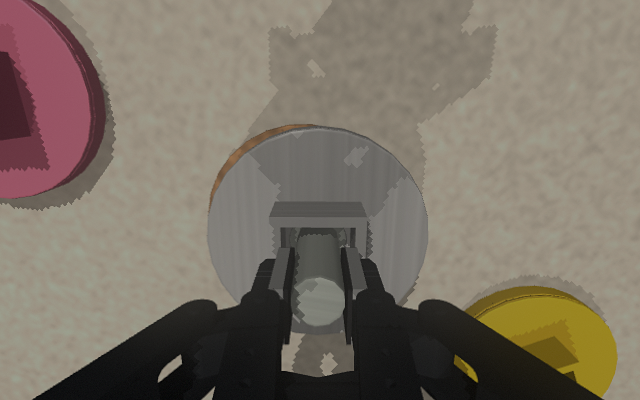

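View pics/s3.png

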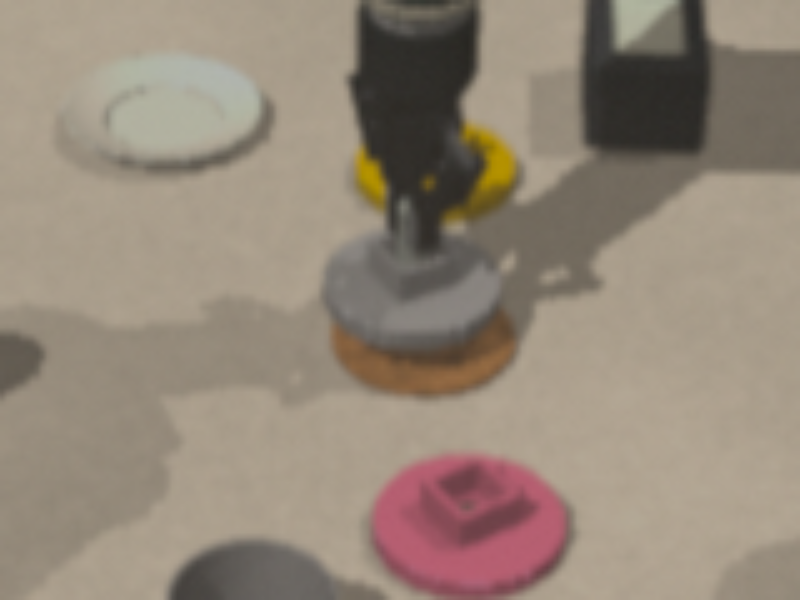

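Both lids came up nested: the side view shows a clear gap above the cork, and the load is about -4 N. Lifting higher.

>>> move_arm(offset=[[0,-0.5,0],[0,-1.5,0],[0,-2.7,0],[0,-4,0],[0,-5.3,0],[0,-6.5,0],[0,-7.5,0],[0,-8,0]], angular=[[0,0,0],[0,0,0],[0,0,0],[0,0,0],[0,0,0],[0,0,0],[0,0,0],[0,0,0]], fingers=[1,1,1,1,1,1,1,1])

```text
time: 5.23
tool_pos: [0.4731, -0.1563, 0.1722]
eef_rot: [-1.569, 0.001, -2.442]
contact_force: [0.1, -0.1, -3.0]
opening: 0.0202
```

```bash
python3 - <<'E'
from h import *
to([.41,.10,.17],-140)
E
```

```text
offset cm [-11.67   0.18 -23.67] rotvec deg [-0.12  0.08 -0.06]
```

>>> move_arm(offset=[[-0.2,0,-0.4],[-0.6,0,-1.2],[-1.2,0,-2.4],[-2,0,-4],[-3,0,-6],[-4,0,-8.1],[-5,0,-10.1],[-6,0,-12.2]], angular=[[0,0,0],[0,0,0],[0,0,0],[0,0,0],[0,0,0],[0,0,0],[0,0,0],[0,0,0]], fingers=[1,1,1,1,1,1,1,1])

```text
time: 5.9
tool_pos: [0.4379, -0.0218, 0.1695]
eef_rot: [-1.573, -0.001, -2.442]
contact_force: [1.1, 0.3, -4.3]
opening: 0.0201
```

>>> move_arm(offset=[[-1,0,-2],[-2,0,-4],[-3,0,-6.2],[-4,0,-8.2],[-4.8,0,-9.8],[-5.3,0,-10.8],[-5.6,0,-11.4],[-5.7,0,-11.5]], angular=[[0,0,0],[0,0,0],[0,0,0],[0,0,0],[0,0,0],[0,0,0],[0,0,0],[0,0,0]], fingers=[1,1,1,1,1,1,1,1])

```text
time: 6.57
tool_pos: [0.4075, 0.1021, 0.1697]
eef_rot: [-1.572, -0.002, -2.44]
contact_force: [0.3, -0.7, -3.2]
opening: 0.0204
```

>>> move_arm(offset=[[0,0,0],[0,0,0],[0,0,0]], angular=[[0,0,0],[0,0,0],[0,0,0]], fingers=[1,1,1])

```text
time: 6.82
tool_pos: [0.4095, 0.1002, 0.1703]
eef_rot: [-1.571, -0.0, -2.443]
contact_force: [-0.1, -1.3, -3.5]
opening: 0.0203
```

```bash
python3 - <<'E'
from h import *
print(sense()['tool_pos'],np.degrees(sense()['eef_rot']),sense()['contact_force'])
c=cam('wrist'); cv2.imwrite('pics/w4.png',c['image'][:,:,::-1])
np.savez('w4.npz',**{k:np.array(c[k]) for k in('image','range_z','intrinsics','D','W')})
c=cam('side'); cv2.imwrite('pics/s4.png',cv2.resize(c['image'][150:300,220:420,::-1],None,fx=4,fy=4))
np.savez('s4.npz',**{k:np.array(c[k]) for k in('image','range_z','intrinsics','D','W')})
E
```

```text
[0.40950308 0.10023935 0.17025555] [-8.99965186e+01 -8.44969195e-03 -1.39960690e+02] [-0.0826092  -1.29904508 -3.54101087]
```

View pics/w4.png

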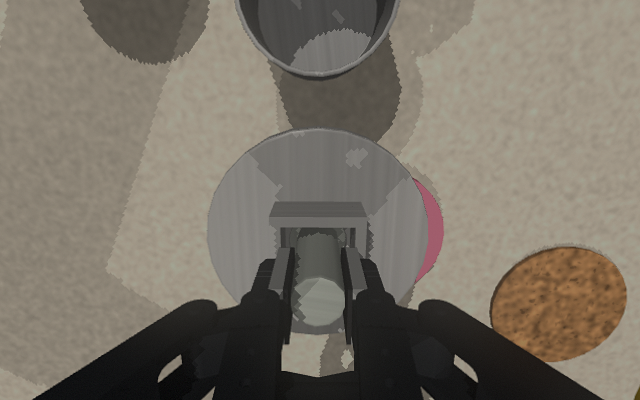

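View pics/s4.png

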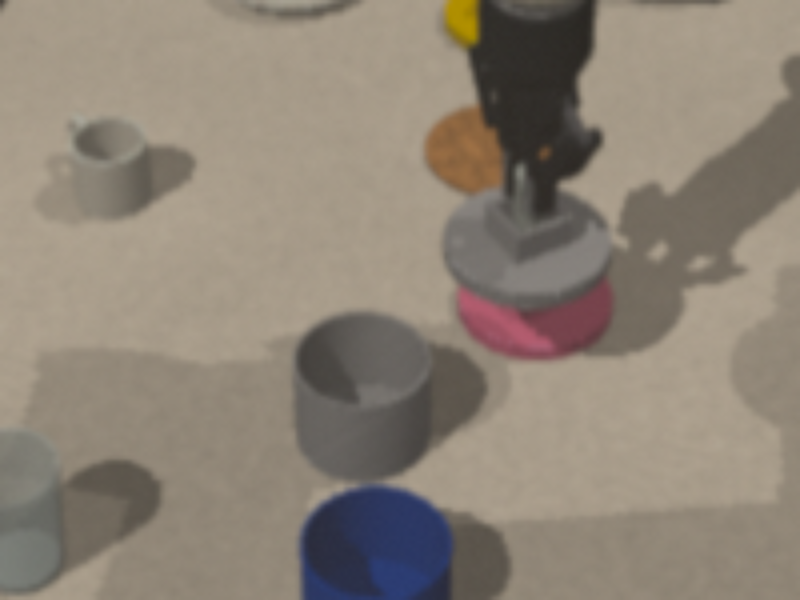

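The wrist view shows the near half of the tin's rim (240–395, 0–78) and the nested lids held level, with the plate about (207–430,128–335). I'll fit the rim circle and the held plate.

```bash
python3 - <<'E'
from h import *
from scipy.optimize import least_squares
def circ(Q,r=None):
    f=lambda p: np.hypot(Q[:,0]-p[0],Q[:,1]-p[1])-(p[2] if r is None else r)
    s=least_squares(f,[*Q[:,:2].mean(0)+1e-3,.048],loss='soft_l1',f_scale=.001); return s.x.round(4),np.abs(f(s.x)).mean().round(4)
def P(c,a,b,e,f):
    u,v=np.meshgrid(np.arange(a,e),np.arange(b,f)); return pts(c,np.c_[u.ravel(),v.ravel()])
w=ld('w4.npz')
p=P(w,225,0,410,90)
r=p[(p[:,2]>.0725)&(p[:,2]<.078)]; print('rim wrist',len(r),r[:,2].max(),circ(r), circ(r,.0465))
p2=p[(p[:,2]>.01)&(p[:,2]<.07)]; 
for n,b in (('top0',(210,188,264,242)),('side0',(290,228,332,272))):
    q=P(ld(n+'.npz'),*b); r=q[(q[:,2]>.072)&(q[:,2]<.079)]; print(n,len(r),circ(r),circ(r,.0465))
T=toolT(); print(T[:3,3])
p=P(w,200,120,440,335); 
for lo,hi in((.11,.135),(.14,.16)):
    q=p[(p[:,2]>lo)&(p[:,2]<hi)]; print(len(q),np.median(q[:,2]))
    if lo<.12:
        A=np.c_[q[:,:2],np.ones(len(q))]; print('tilt',np.linalg.lstsq(A,q[:,2],rcond=None)[0])
        # boundary fit
        m=np.zeros((400,640),np.uint8); u,v=np.meshgrid(np.arange(200,440),np.arange(120,335)); k=(p[:,2]>lo)&(p[:,2]<hi); m[v.ravel()[k],u.ravel()[k]]=1
        h=cv2.convexHull(np.argwhere(m)[:,::-1].astype(np.int32)).reshape(-1,2); h=h[h[:,1]<240]
        print('plate',circ(plane(w,h,np.median(q[:,2])),.059))
lidmeas(w,(200,195,440,335),dict(collar=(.143,.16)))
E
```

```text
rim wrist 1277 0.07731654421690703 (array([0.5097, 0.1845, 0.0459]), np.float64(0.0008)) (array([0.5103, 0.185 , 0.048 ]), np.float64(0.0008))
top0 149 (array([0.5086, 0.1844, 0.0465]), np.float64(0.0009)) (array([0.5086, 0.1844, 0.048 ]), np.float64(0.0009))
side0 111 (array([0.5106, 0.1857, 0.0465]), np.float64(0.0039)) (array([0.5106, 0.1857, 0.048 ]), np.float64(0.0039))
[0.40955049 0.10015375 0.17028971]
22912 0.1283771739116109
tilt [-0.00383469 -0.00107834  0.13004801]
plate (array([0.4093, 0.0997, 0.048 ]), np.float64(0.0005))
3283 0.15195628533894415
collar 2992 rect [418.2 107.1  21.7  44.1  40.2] circ [418.3 107.2  24.2] zmed 0.1521
```

Tin at (0.5098,0.1848), rim at 0.075. The lid's axis is within 0.5 mm of the TCP and its underside is 65 mm below it, so home is at TCP z of about 0.126.

```bash
python3 -c "
from h import *
to([.5098,.1848,.17],-140)"
```

```text
offset cm [-13.12   0.03  -0.04] rotvec deg [0.   0.02 0.  ]
```

>>> move_arm(offset=[[-0.5,0,0],[-1.6,0,0],[-3.6,0,0],[-6,0,0],[-8.6,0,0],[-10.8,0,0],[-12.4,0,0],[-13.1,0,0]], angular=[[0,0,0],[0,0,0],[0,0,0],[0,0,0],[0,0,0],[0,0,0],[0,0,0],[0,0,0]], fingers=[1,1,1,1,1,1,1,1])

```text
time: 7.58
tool_pos: [0.5129, 0.1871, 0.1704]
eef_rot: [-1.57, 0.003, -2.442]
contact_force: [0.3, 0.1, -4.3]
opening: 0.0205
```

>>> move_arm(offset=[[0,0,0],[0,0,0],[0,0,0],[0,0,0]], angular=[[0,0,0],[0,0,0],[0,0,0],[0,0,0]], fingers=[1,1,1,1])

```text
time: 7.92
tool_pos: [0.5084, 0.1844, 0.1701]
eef_rot: [-1.571, -0.001, -2.443]
contact_force: [0.4, -0.6, -4.0]
opening: 0.0201
```

```bash
python3 -c "
from h import *
print(sense()['tool_pos'],sense()['contact_force'])
to([.5098,.1848,.145],-140)"
```

```text
[0.50843828 0.18437258 0.17013575] [ 0.38231973 -0.59664529 -4.04786982]
offset cm [-0.13  2.51  0.06] rotvec deg [0.03 0.05 0.07]
```

>>> move_arm(offset=[[-0.1,0.3,0],[-0.1,0.8,0],[-0.1,1.4,0],[-0.1,2,0],[-0.1,2.4,0],[-0.1,2.5,0],[-0.1,2.5,0],[-0.1,2.5,0]], angular=[[0,0,0],[0,0,0],[0,0,0],[0,0,0],[0,0,0],[0,0,0],[0,0,0],[0,0,0]], fingers=[1,1,1,1,1,1,1,1])

```text
time: 8.58
tool_pos: [0.5104, 0.1857, 0.1452]
eef_rot: [-1.571, -0.0, -2.442]
contact_force: [-0.5, 0.3, -3.6]
opening: 0.0203
```

```bash
python3 -c "
from h import *
print(sense()['contact_force'])
to([.5098,.1848,.127],-140)
c=cam('side'); cv2.imwrite('pics/s5.png',cv2.resize(c['image'][190:290,260:380,::-1],None,fx=5,fy=5))"
```

```text
[-0.45458426  0.29125692 -3.63182297]
offset cm [0.11 1.82 0.03] rotvec deg [0.01 0.08 0.01]
```

View pics/s5.png

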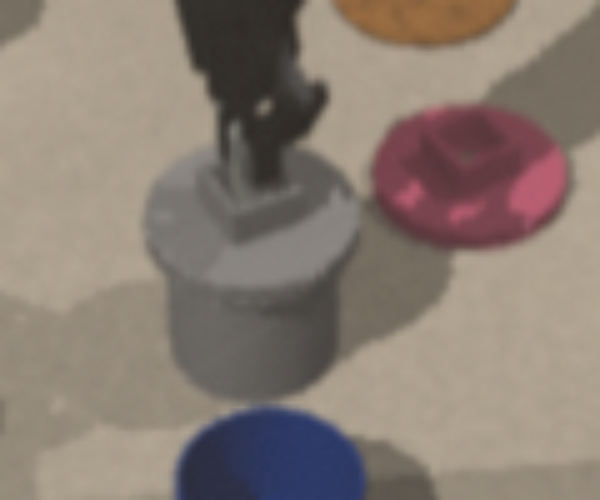

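The side view shows the lids centred over the tin (plate 145–360, tin 168–340, px in the crop), with no contact force yet. Lowering slowly.

>>> move_arm(offset=[[0.05,0.2,0],[0.05,0.4,0],[0.05,0.6,0],[0.05,0.8,0],[0.05,1.0,0],[0.05,1.2,0],[0.05,1.2,0],[0.05,1.2,0]], angular=[[0,0,0],[0,0,0],[0,0,0],[0,0,0],[0,0,0],[0,0,0],[0,0,0],[0,0,0]], fingers=[1,1,1,1,1,1,1,1])

```text
time: 9.3
tool_pos: [0.5099, 0.1854, 0.1331]
eef_rot: [-1.571, -0.0, -2.442]
contact_force: [-0.4, -1.2, -4.8]
opening: 0.0203
```

```bash
python3 -c "
from h import *
print(sense()['contact_force'])
to([.5098,.1848,.126],-140)"
```

```text
[-0.37747429 -1.24252769 -4.78507723]
offset cm [0.04 0.71 0.04] rotvec deg [0.02 0.07 0.02]
```

>>> move_arm(offset=[[0,0.1,0],[0,0.2,0],[0,0.3,0],[0,0.4,0],[0,0.5,0],[0,0.6,0],[0,0.6,0],[0,0.6,0]], angular=[[0,0,0],[0,0,0],[0,0,0],[0,0,0],[0,0,0],[0,0,0],[0,0,0],[0,0,0]], fingers=[1,1,1,1,1,1,1,1])

```text
time: 9.97
tool_pos: [0.5099, 0.1854, 0.1273]
eef_rot: [-1.571, -0.0, -2.442]
contact_force: [-0.7, -0.3, -3.1]
opening: 0.0201
```

>>> move_arm(offset=[[0,0.1,0],[0,0.1,0],[0,0.1,0]], angular=[[0,0,0],[0,0,0],[0,0,0]], fingers=[1,1,1])

```text
time: 10.22
tool_pos: [0.51, 0.1854, 0.1263]
eef_rot: [-1.571, 0.0, -2.442]
contact_force: [0.7, -0.4, -2.9]
opening: 0.02
```

>>> move_arm(offset=[[0,0.05,0],[0,0.1,0],[0,0.1,0],[0,0.1,0]], angular=[[0,0,0],[0,0,0],[0,0,0],[0,0,0]], fingers=[1,1,1,1])

```text
time: 10.55
tool_pos: [0.51, 0.1855, 0.1259]
eef_rot: [-1.571, 0.0, -2.442]
contact_force: [-2.3, 0.1, 5.5]
opening: 0.0202
```

```bash
python3 -c "
from h import *
print(sense()['contact_force'])
c=cam('side'); cv2.imwrite('pics/s6.png',cv2.resize(c['image'][190:290,260:380,::-1],None,fx=5,fy=5))"
```

```text
[-2.30255638  0.10487227  5.50329762]
```

View pics/s6.png

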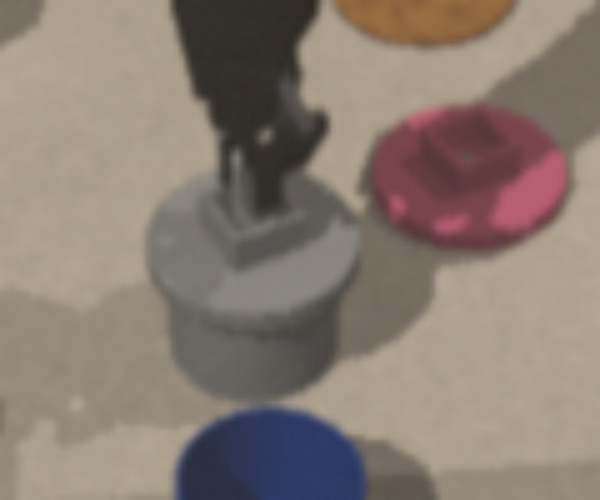

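The vertical force reversed from -3 N to +5.5 N at TCP z 0.1259, which is the predicted home height. The side view shows the skirt overlapping the tin. Releasing.

>>> move_arm(offset=[[0,0,0],[0,0,0],[0,0,0],[0,0,0],[0,0,0],[0,0,0],[0,0,0],[0,0,0]], angular=[[0,0,0],[0,0,0],[0,0,0],[0,0,0],[0,0,0],[0,0,0],[0,0,0],[0,0,0]], fingers=[0.7,0.65,0.6,0.5,0.4,0.3,0.2,0.2])

```text
time: 11.27
tool_pos: [0.51, 0.1854, 0.1253]
eef_rot: [-1.571, 0.0, -2.442]
contact_force: [0.4, -0.2, 0.4]
opening: 0.0681
```

>>> move_arm(offset=[[0,-0.5,0],[0,-1.5,0],[0,-3,0],[0,-5,0],[0,-7,0],[0,-9,0],[0,-10,0],[0,-10,0]], angular=[[0,0,0],[0,0,0],[0,0,0],[0,0,0],[0,0,0],[0,0,0],[0,0,0],[0,0,0]], fingers=[0.2,0.2,0.2,0.2,0.2,0.2,0.2,0.2])

```text
time: 11.93
tool_pos: [0.5119, 0.1858, 0.2285]
eef_rot: [-1.568, 0.005, -2.442]
contact_force: [-0.6, 0.8, 0.5]
opening: 0.0685
```

>>> move_arm(offset=[[0,0,0],[0,0,0],[0,0,0]], angular=[[0,0,0],[0,0,0],[0,0,0]], fingers=[0.2,0.2,0.2])

```text
time: 12.18
tool_pos: [0.5091, 0.1851, 0.224]
eef_rot: [-1.572, -0.002, -2.442]
contact_force: [0.6, 0.4, 0.2]
opening: 0.0683
```

```bash
python3 - <<'E'
from h import *
print(sense()['tool_pos'],sense()['contact_force'])
c=cam('wrist'); cv2.imwrite('pics/w7.png',c['image'][:,:,::-1])
np.savez('w7.npz',**{k:np.array(c[k]) for k in('image','range_z','intrinsics','D','W')})
lidmeas(c,(190,60,450,260),dict(plate=(.079,.09),collar=(.102,.114),knob=(.136,.15)))
t=cam('top'); lidmeas(t,(200,170,270,250),dict(plate=(.079,.09),collar=(.102,.114),knob=(.136,.15)))
s=cam('side'); cv2.imwrite('pics/s7.png',cv2.resize(s['image'][190:290,260:380,::-1],None,fx=5,fy=5))
E
```

```text
[0.50908081 0.18512619 0.22402991] [0.61430594 0.43316286 0.18200532]
plate 13375 rect [509.9 184.8 116.9 116.5  30.6] circ [509.8 184.7  58.9] zmed 0.0841
collar 1565 rect [509.7 184.7  45.   44.1  39.2] circ [509.9 184.9  30.8] zmed 0.1079
knob 884 rect [510.  184.9  21.2  21.1  82.1] circ [509.9 184.7  11.2] zmed 0.1419
plate 1083 rect [498.2 176.8  90.9 118.6  38.8] circ [508.3 184.9  59.3] zmed 0.0838
collar 160 rect [508.3 184.8  44.3  44.8  38.5] circ [508.1 184.4  30.3] zmed 0.1076
knob 70 rect [508.1 184.9  20.9  19.7  65.6] circ [508.7 184.8  11. ] zmed 0.1415
```

View pics/w7.png

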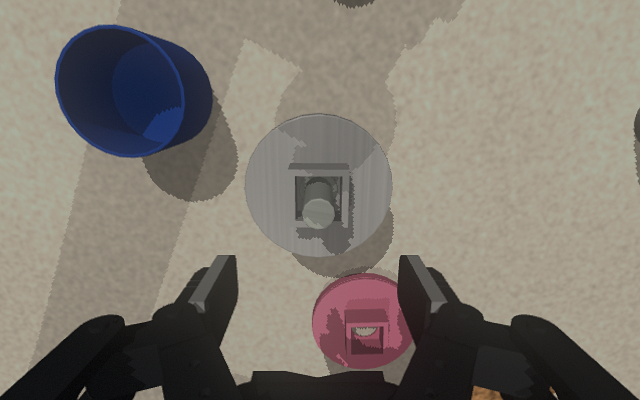

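View pics/s7.png

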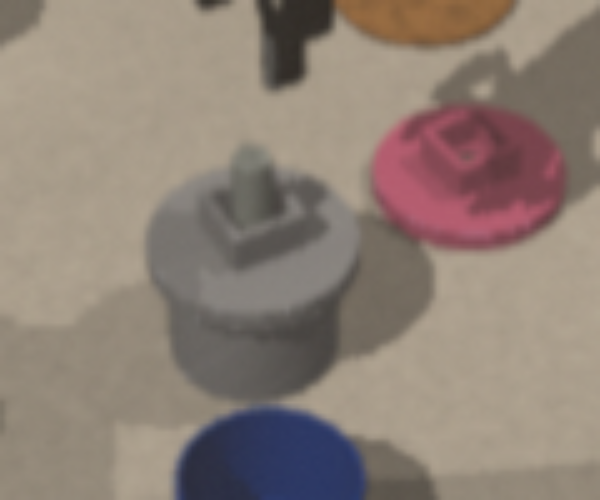

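The lids are home: plate top at 0.084, collar top 0.108, knob top 0.142, all centred at (0.510,0.185). The wrist view (knob (318,213)) and side view both show them level. Next is the collar at TCP z of about 0.097.

```bash
python3 -c "
from h import *
to([.5097,.1848,.14],-140.3)"
```

```text
offset cm [-0.01  8.43  0.06] rotvec deg [0.06 0.37 0.1 ]
```

>>> move_arm(offset=[[0,1,0],[0,2.5,0],[0,4.2,0],[0,6,0],[0,7.4,0],[0,8.2,0],[0,8.4,0],[0,8.4,0]], angular=[[0,0.4,0],[0,0.4,0],[0,0.4,0],[0,0.4,0],[0,0.4,0],[0,0.4,0],[0,0.4,0],[0,0.4,0]], fingers=[0.15,0.15,0.15,0.15,0.15,0.15,0.15,0.15])

```text
time: 13.0
tool_pos: [0.5095, 0.1853, 0.1405]
eef_rot: [-1.572, -0.002, -2.449]
contact_force: [-0.1, -0.0, 0.1]
opening: 0.072
```

```bash
python3 -c "
from h import *
to([.5097,.1848,.098],-140.3)"
```

```text
offset cm [0.01 4.25 0.05] rotvec deg [ 0.05 -0.03  0.09]
```

>>> move_arm(offset=[[0,0.6,0],[0,1.4,0],[0,2.2,0],[0,3,0],[0,3.7,0],[0,4.1,0],[0,4.3,0],[0,4.3,0]], angular=[[0,0,0],[0,0,0],[0,0,0],[0,0,0],[0,0,0],[0,0,0],[0,0,0],[0,0,0]], fingers=[0.15,0.15,0.15,0.15,0.15,0.15,0.15,0.15])

```text
time: 13.67
tool_pos: [0.5097, 0.1853, 0.0977]
eef_rot: [-1.571, -0.001, -2.449]
contact_force: [-0.2, 0.2, 0.1]
opening: 0.0727
```

```bash
python3 - <<'E'
from h import *
to([.5097,.1848,.098],-140.3)
c=cam('wrist'); cv2.imwrite('pics/w8.png',c['image'][:,:,::-1])
E
```

```text
offset cm [ 0.03 -0.03  0.04] rotvec deg [ 0.03 -0.03  0.05]
```

View pics/w8.png

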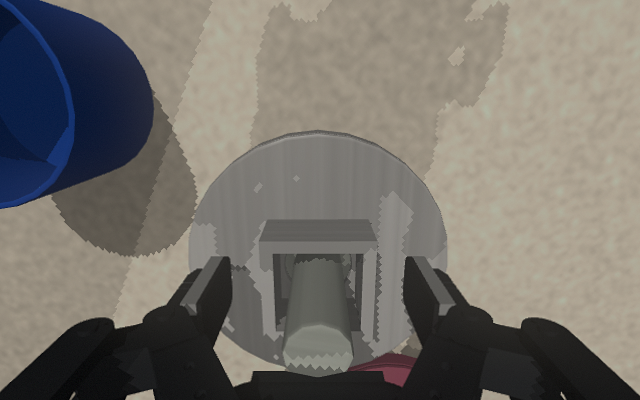

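The collar (260–378) sits centred between the fingers (232 and 405), with the knob below the gripper body. Closing.

>>> move_arm(offset=[[0,0,0],[0,0,0],[0,0,0],[0,0,0],[0,0,0],[0,0,0],[0,0,0],[0,0,0]], angular=[[0,0,0],[0,0,0],[0,0,0],[0,0,0],[0,0,0],[0,0,0],[0,0,0],[0,0,0]], fingers=[0.25,0.35,0.45,0.55,0.7,0.8,0.8,0.8], newtons=50)

```text
time: 14.38
tool_pos: [0.5103, 0.1856, 0.0989]
eef_rot: [-1.571, 0.001, -2.449]
contact_force: [-1.8, 0.6, 5.5]
opening: 0.0425
```

>>> move_arm(offset=[[0,0,0],[0,-0.1,0],[0,-0.3,0],[0,-0.6,0],[0,-1,0],[0,-1,0],[0,-1,0]], angular=[[0,0,0],[0,0,0],[0,0,0],[0,0,0],[0,0,0],[0,0,0],[0,0,0]], fingers=[0.8,0.8,0.8,0.8,0.8,0.8,0.8])

```text
time: 14.97
tool_pos: [0.5103, 0.1854, 0.1086]
eef_rot: [-1.571, 0.001, -2.449]
contact_force: [-0.3, -0.6, -2.6]
opening: 0.0431
```

```bash
python3 - <<'E'
from h import *
c=cam('wrist'); cv2.imwrite('pics/w9.png',c['image'][:,:,::-1])
s=cam('side'); cv2.imwrite('pics/s9.png',cv2.resize(s['image'][190:290,260:380,::-1],None,fx=5,fy=5))
E
```

```text
(no output)
```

View pics/w9.png

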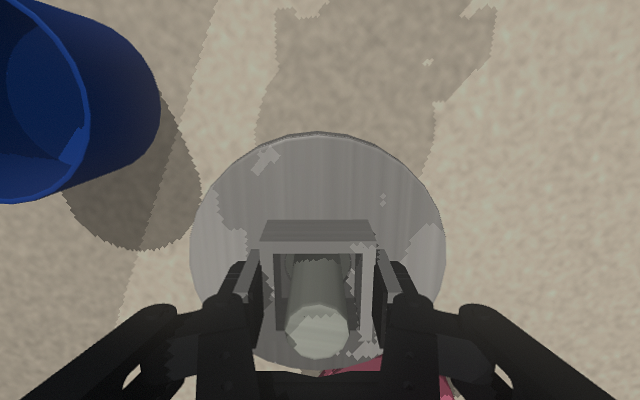

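View pics/s9.png

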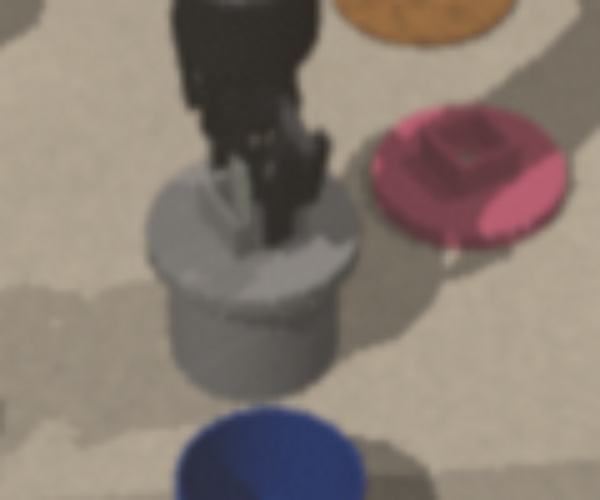

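The load is -2.6 N, about the 0.22 kg of the cover alone. The knob stayed put while the cover rose around it. Lifting straight up.

>>> move_arm(offset=[[0,-0.4,0],[0,-1,0],[0,-1.6,0],[0,-2.3,0],[0,-3,0],[0,-3.7,0],[0,-4.4,0],[0,-5,0]], angular=[[0,0,0],[0,0,0],[0,0,0],[0,0,0],[0,0,0],[0,0,0],[0,0,0],[0,0,0]], fingers=[0.8,0.8,0.8,0.8,0.8,0.8,0.8,0.8])

```text
time: 15.73
tool_pos: [0.5103, 0.1854, 0.1594]
eef_rot: [-1.57, 0.001, -2.449]
contact_force: [0.8, 0.4, -3.0]
opening: 0.0428
```

>>> move_arm(offset=[[0,-0.6,0],[0,-1.3,0],[0,-2,0],[0,-2.8,0],[0,-3.6,0],[0,-4.3,0],[0,-4.8,0],[0,-5,0]], angular=[[0,0,0],[0,0,0],[0,0,0],[0,0,0],[0,0,0],[0,0,0],[0,0,0],[0,0,0]], fingers=[0.8,0.8,0.8,0.8,0.8,0.8,0.8,0.8])

```text
time: 16.4
tool_pos: [0.5105, 0.1855, 0.2094]
eef_rot: [-1.57, 0.001, -2.449]
contact_force: [0.4, 0.5, -1.8]
opening: 0.0431
```

>>> move_arm(offset=[[0,0,0],[0,0,0],[0,0,0],[0,0,0],[0,0,0],[0,0,0]], angular=[[0,0,0],[0,0,0],[0,0,0],[0,0,0],[0,0,0],[0,0,0]], fingers=[0.8,0.8,0.8,0.8,0.8,0.8])

```text
time: 16.9
tool_pos: [0.5098, 0.1853, 0.208]
eef_rot: [-1.571, -0.001, -2.449]
contact_force: [-0.4, 0.0, -2.3]
opening: 0.0434
```

```bash
python3 - <<'E'
from h import *
s=sense(); print(s['tool_pos'],s['contact_force'],s['opening'],np.abs(s['joint_vel']).max())
c=cam('wrist'); 
u,v=np.meshgrid(np.arange(190,450),np.arange(125,215)); P=pts(c,np.c_[u.ravel(),v.ravel()]); q=P[(P[:,2]>.17)&(P[:,2]<.22)]
print('cover plate z',np.median(q[:,2]),'slope',np.linalg.lstsq(np.c_[q[:,:2],np.ones(len(q))],q[:,2],rcond=None)[0])
s=cam('side'); cv2.imwrite('pics/s10.png',cv2.resize(s['image'][150:290,250:410,::-1],None,fx=4,fy=4))
u,v=np.meshgrid(np.arange(285,340),np.arange(200,272)); P=pts(s,np.c_[u.ravel(),v.ravel()])
for lo,hi in((.076,.084),(.1,.145)):
    q=P[(P[:,2]>lo)&(P[:,2]<hi)&(np.hypot(P[:,0]-.51,P[:,1]-.185)<.06)]; print(lo,len(q),np.median(q,0) if len(q) else '',q[:,2].max() if len(q) else '')
E
```

```text
[0.50981787 0.18532409 0.20802638] [-0.44488496  0.01916735 -2.34457675] 0.04340973048282268 0.00154446471963994
cover plate z 0.19304479802146607 slope [-0.03107832 -0.02486155  0.21483559]
0.076 568 [0.50567648 0.19371196 0.08017002] 0.08396041489149397
0.1 73 [0.50801673 0.1922375  0.11580173] 0.13638166442449218
```

View pics/s10.png

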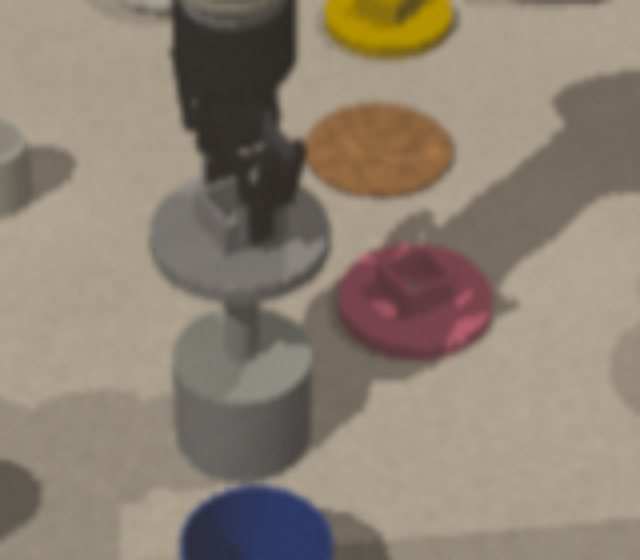

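The side view shows the inner lid flat in the tin (flange top z 0.080) and the cover held about level 36 mm clear above the knob. Handing in.

```bash
python3 -c "
from workcell import *
print(job_done())"
```

```text
the job is handed in; nothing more can be done
None
```

I set the two nested lids onto the tin by the knob, let go, then lifted the cover alone by its collar. I handed in at about 17 s with the cover held up; no verdict was reported.

**Seating:** after release, the wrist camera showed plate, collar and knob heights of 0.084, 0.108 and 0.142 m. These match the inner lid being fully home, centred on the tin to under 1 mm by the wrist camera. The top camera read about 1.5 mm different in x, for the tin's rim as well as the lids, which is within its calibration.

**Cover at hand-in:**
- It was about 109 mm above its nested height, with its skirt about 36 mm above the knob.
- It was tilted about 0.04 rad, within the 0.25 rad limit.
- The load was about 2.3 N, which fits the cover alone.

**Inner lid at hand-in:** the side view showed it level in the tin, with its flange top at 0.080 m.

I did not re-measure the other things on the table at the end. The arm stayed clear of them throughout, and I saw nothing displaced in the pictures. No check failed.

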